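# Hang the glaze test tile on the free hook of the carousel

### The job

First turn the test-tile carousel (it has a black knob on top) until its empty hook points along the yellow mark on the stand. Then pick up the loose glaze test tile and hang it by its window on that hook: lower it gently until the hook bears it before you let go, and leave it hanging still with the hook over the mark. Keep the tile upright, do not force it against the carousel, and leave the jar, the pot and the wooden stamp where they are.

Things in the scene. Friction and masses are not known exactly. Their poses are not given: they have to be found in the camera images.
- stand: Fixed foot of the sample carousel, a grey disc 140 mm across. Origin: centre of its underside, on the carousel's upright axis; z up. A yellow mark on it points to the front, the stand's -x (towards the robot and to its right). Four round hook bars, 7 mm thick, radiate level from the rotor, 90 degrees apart; the axis height of the bars above the table is called h (see clamp).
- clamp (a point): Black clamp collar on the fixed stand, on the axis, 112 mm above the table. It clamps the rotor's column at a height that differs every time and is not measured: h lies anywhere from 0.175 to 0.215 m and must be found by touch or sight. The column stays put under pushes below 100 N.
- knob_axis (a point): Point on the stand's axis 0.24 m above the table (fixed, tells nothing of h). Round here is the rotor's black knob: 40 mm across, sides from h + 18 mm up to its flat top at h + 50 mm. Under it an aluminium hub 60 mm across, 8 mm above and below h. Three hooks carry fixed sample tiles like the loose one, 83 mm from the axis, tops at h + 40 mm.
- mark (a point): Outer end of the yellow mark, on the fixed disc, 65 mm in front of the axis. The empty hook goes above it. Hook bars run straight to 98 mm from the axis, then turn up to a tip (to 108 mm out, 9 mm above h). The tile hangs 45 to 98 mm from the axis, best at 83, its window's top edge on the bar at h + 3.5 mm. The empty hook is springy: it sinks 0.7 mm per newton, at most 14 mm.
- carousel (a joint): Angle of the rotor about the upright axis, rad, counter-clockwise from above. At 0 the empty hook points along the yellow mark (the stand's -x); at q it is turned from there by q. It starts at 0.7 to 2.2. It turns stiffly (about 0.12 N m) and stays where it is left, but a sideways push of 1.5 N on the hook turns it.
- tile_center (a point): Centre of the loose tile: terracotta, amber glaze, 0.1-0.2 kg, 122 tall, 46 wide, slab 9 thick (mm), on a foot 36 x 46 x 8; stands upright. x through the thickness, y width, z up; point 61 mm above its underside. Window 22 wide, from 1 mm below to 25 mm above the point, solid above: pinch there across the 9 mm, fingertips 10 mm or more above the window to clear the hook's tip.
- slip_jar: White jar with a black lid, 66 mm across, 94 mm tall, a bystander. Origin: centre of its underside.
- water_pot: Blue pot, 102 mm across, 64 mm tall, a bystander. Origin: centre of its underside.
- wood_stamp_1: Small turned wooden stamp, 26 mm across, 50 mm tall, a bystander. Origin: centre of its underside.
Not all that is in view belongs to the job. Of the things that look like the part that bears tile_center, the largest one is meant.

How it is judged:
By the outcome, as a careful person would: the job done as asked, in the order asked, and still so for the second after the job is handed in, with the robot touching nothing.
It also fails if it takes over 72 s, if anything falls off the work surface, if the arm or the gripper's body presses on something with over 40 N, if the wrist force passes 120 N, or if a joint passes its speed limit or range.

### The arm

A 7-joint arm with a two-finger parallel gripper is mounted at the origin on the work surface; the furniture and walls round the work are solid. World frame = base frame: x ahead of the robot, y to its left, z up, the work surface at z = 0. Lengths are in m, angles in rad, forces in N, time in s.
With the tool pointing down it reaches from about 0.4 to 0.85 m from the base axis. Payload 4.5 kg.
Tool frame: the origin (TCP) lies on the mounting face of the last link; the fingertips stand 166 mm ahead of it and the grasp point (between the pads) lies 147 mm ahead of it; z points along the fingers, y is the line along which they close (so a half turn about z gives the same grasp; the last joint's range is limited). The gripper opens to 88 mm and grips with 3 to 60 N. Pads are 18 mm wide; open, the fingers measure 123 mm over their backs; the gripper's body (75 mm by 187 mm) begins 45 mm behind the grasp point.
Start: joints at [1.246, 0.689, -0.195, 1.565, 0.157, 0.902, -0.215], TCP at [0.219, -0.585, 0.405] pointing down, gripper open.
Joint ranges: [-3.01, 3.01], [-0.46, 2.08], [-1.47, 1.51], [0.13, 2.56], [-1, 4.14], [0.04, 2.09], [-2.66, 2.66]. Speed limits (rad/s): [2.57, 2.57, 3.14, 3.14, 3.14, 3.14, 3.14].

### API

Orientations are given as a unit quaternion [x, y, z, w].
In Python, from plant import r, snapshot gives the robot as it stands. The module is installed in compiled form; this text tells all that it offers.
- The arm moves only by the tool move_arm, never from a script. Its argument "rows" is a list of rows, each a list of 5 numbers: the shift along the tool's x, y, z in m, then the turn about the tool's z in rad, then the finger opening in m, from 0 to 0.0881. In form: [[dx, dy, dz, spin, claw], ...]. A call has 1 to 10 rows; each row shifts and turns the commanded pose from where the row before left it, along the tool's axes as they then stand; what a row does not reach is not made up. A row lasts 1/12 s, in which the tool goes at most 41.7 mm and 7.16 degrees, less where a joint would pass 70% of its speed; a pose out of reach is approached as far as the arm can. A call with a gripper value outside its range is refused whole. The fingers move at their own pace and stop on an object; "newtons" is the grip in N (left out, the last holds). Time passes only in rows, so rows that do not move let the fingers close. It gives the time, the measured TCP pose, the force, the opening and the grip force at its end, in the units of the state.
- r.get_state(): the state, without advancing time (a new reading comes with each control period).
- snapshot(name): name is "scene" or "top" or "wrist"; returns a dict with "color" (480x640x3 uint8, red, green, blue), "depth" (480x640 float32, m along the optical axis (not along the pixel's ray), 0 where there is no reading), "mtx" (3x3 intrinsics, pixels), "eye" and "orientation" of the camera in the world. Camera axes: x right, y up, looking along -z (the intrinsics and any distortion apply to the point x, -y, -z); pixel columns grow to the right and rows downward; lengths in m; the calibration is good to about 2 mm. A picture is of the moment at which its call begins.
- r.finish_job(): hands the job in; it is judged then, once.
The state is a dict: "clock": time; "q": joint angles; "qd": joint speeds; "joint_torque": joint torques, N m; "tool_pos": TCP position; "eef_rot": TCP orientation; "contact_force": force on the tool from outside, world axes, zero at the start; "moment": the same for the moment, N m; "opening": opening from 0.0 (shut) to 1.0 (fully open); "finger_force": force on a finger pad.
Only numpy, scipy, OpenCV 4.12 (cv2) and the standard library are available. Lean on these libraries where they do the work, as an engineer would, in place of code of your own. Each camera call takes 0.05 s, during which the arm holds its last target. There are 200 camera calls.

## Working session

There is one attempt and no reset: what is moved stays moved. The work goes in short steps, Python scripts to look and compute and a tool call to move; the robot and the scene stay as the last step left them, time stands still between calls to the robot, and variables do not carry over. Pictures are saved under pics/ and viewed, at most 10 in all, crops included, and the job is handed in when it is done.

Besides the shell and the picture viewer there is one more tool, called after ">>>" as name(argument=value, ...) on one line, values as JSON. move_arm: Moves the arm, as the interface text tells. Its arguments: {"type":"object","properties":{"rows":{"type":"array"},"newtons":{"type":"number"}},"required":["rows"]}

```bash
mkdir -p pics
cat > h.py <<'E'
import numpy as np, cv2
from plant import r, snapshot
from scipy.spatial.transform import Rotation as R
def snap(n):
    s=snapshot(n); s['M']=R.from_quat(s['orientation']).as_matrix() if np.size(s['orientation'])==4 else np.array(s['orientation']); s['eye']=np.array(s['eye']); s['mtx']=np.array(s['mtx']); return s
def ray(s,u,v):
    k=s['mtx']; d=np.array([(u-k[0,2])/k[0,0],-(v-k[1,2])/k[1,1],-1.]); return s['M']@d
def onz(s,u,v,z):
    d=ray(s,u,v); return s['eye']+d*(z-s['eye'][2])/d[2]
def pts(s):
    k=s['mtx']; v,u=np.mgrid[:480,:640]; d=s['depth']
    c=np.stack([(u-k[0,2])/k[0,0]*d,-(v-k[1,2])/k[1,1]*d,-d],-1)
    return c@s['M'].T+s['eye']
def proj(s,p):
    c=s['M'].T@(np.array(p)-s['eye']); k=s['mtx']; return k[0,0]*c[0]/-c[2]+k[0,2], k[1,1]*-c[1]/-c[2]+k[1,2]
def save(s,name): cv2.imwrite('pics/'+name,cv2.cvtColor(s['color'],cv2.COLOR_RGB2BGR))
E
python3 - <<'E'
from h import *
import pickle
for n in ('scene','top'):
    s=snap(n); save(s,n+'1.png'); pickle.dump(s,open(n+'.pkl','wb')); print(n,s['eye'].round(3),s['orientation'],s['mtx'].round(1).tolist(),s.keys())
st=r.get_state(); print(st)
E
```

```text
scene [-0.351  0.517  0.908] [-0.21597375  0.39909604  0.78622882 -0.41943048] [[570.3, 0.0, 317.2], [0.0, 570.3, 235.6], [0.0, 0.0, 1.0]] dict_keys(['color', 'depth', 'mtx', 'eye', 'orientation', 'M'])
top [ 0.416 -0.061  1.446] [ 0.03269269 -0.02566608 -0.70642806  0.7065634 ] [[448.8, 0.0, 316.7], [0.0, 448.8, 233.4], [0.0, 0.0, 1.0]] dict_keys(['color', 'depth', 'mtx', 'eye', 'orientation', 'M'])
{'clock': 0.1, 'q': array([ 1.24580616,  0.6899199 , -0.19454679,  1.56623718,  0.15727872,
        0.9025281 , -0.21510039]), 'qd': array([-4.70371459e-04, -2.38351569e-03,  1.11419762e-03, -5.23406826e-04,
       -1.87705773e-04, -9.46832407e-05,  1.00961464e-03]), 'joint_torque': array([-2.13558014e-03, -5.28497565e+01, -1.27107315e+00, -1.53836507e+01,
       -5.25300473e-02,  1.95743654e-03,  2.48822607e-05]), 'tool_pos': array([ 0.21934904, -0.58492525,  0.40397909]), 'eef_rot': array([ 9.83944049e-01,  1.78475163e-01, -1.97318420e-04, -8.27901124e-04]), 'contact_force': array([ 1.00575461, -0.33587568, -0.18531651]), 'moment': array([ 0.01755206,  0.00444156, -0.04333667]), 'finger_force': 0.0, 'opening': 1.003794062459332}
```

View pics/scene1.png

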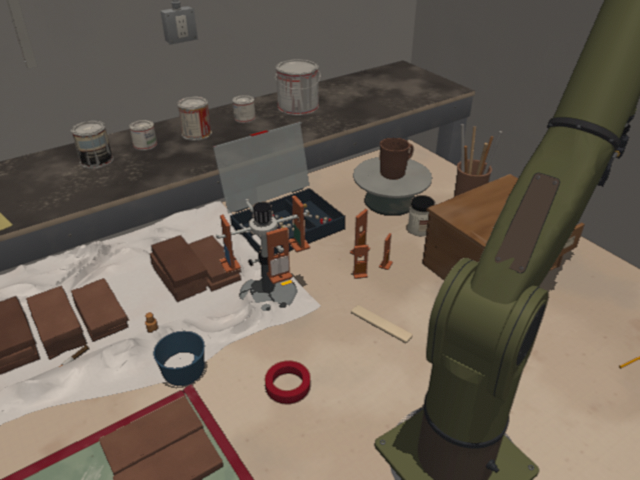

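View pics/top1.png

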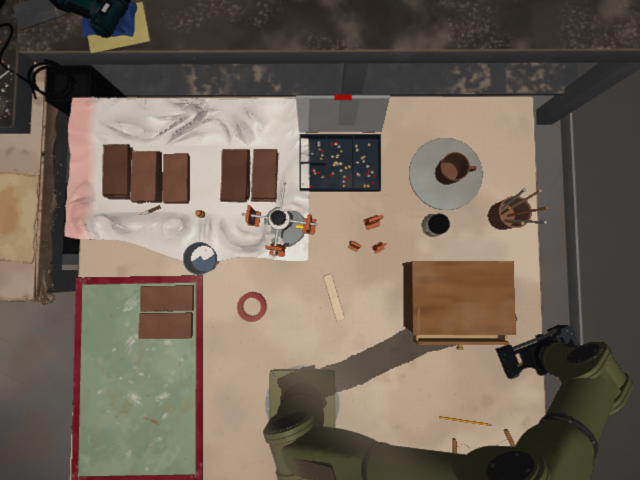

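The scene picture shows the carousel at about (265,245) with its yellow mark at (287,283). Tile lookalikes are at top-image pixels (374,221), (355,245) and (379,247), which are scene (361,228), (361,262) and (388,250). The three tiles on the carousel are fixed. Next I'll measure their sizes.

Run:
```python
from h import *
import pickle
S={n:pickle.load(open(n+'.pkl','rb')) for n in('scene','top')}
for n,s in S.items():
    hsv=cv2.cvtColor(s['color'],cv2.COLOR_RGB2HSV); m=cv2.inRange(hsv,(3,140,70),(16,255,255))
    P=pts(s); c,l,st,ce=cv2.connectedComponentsWithStats(m)
    print(n)
    for i in range(1,c):
        if st[i,4]<25: continue
        q=P[(l==i)&(s['depth']>0)]
        if not(0.3<np.median(q[:,0])<1 and abs(np.median(q[:,1]))<.6): continue
        print(ce[i].round(),st[i,4],q.min(0).round(3),q.max(0).round(3),np.median(q,0).round(3))
    y=cv2.inRange(hsv,(22,150,120),(34,255,255)); c,l,st,ce=cv2.connectedComponentsWithStats(y)
    for i in range(1,c):
        if st[i,4]>4: q=P[l==i]; print('Y',ce[i].round(1),st[i],q.mean(0).round(3))
    # knob
    k=(P[...,2]>.2)&(P[...,2]<.28)&(abs(P[...,0]-.45)<.25)&(abs(P[...,1]-.05)<.2)&(hsv[...,2]<50)
    c,l,st,ce=cv2.connectedComponentsWithStats(k.astype(np.uint8))
    for i in range(1,c):
        if st[i,4]>20: q=P[l==i]; print('K',ce[i].round(1),st[i],np.median(q,0).round(3),q.min(0).round(3),q.max(0).round(3))
t=S['top']['color'][190:275,220:410]; a=cv2.resize(t,None,fx=4,fy=4,interpolation=cv2.INTER_CUBIC)
b=cv2.resize(S['scene']['color'][185:310,210:410],None,fx=4,fy=4,interpolation=cv2.INTER_CUBIC)
cv2.imwrite('pics/crop1.png',a[...,::-1]); cv2.imwrite('pics/crop2.png',b[...,::-1])
```

```text
scene
[485. 206.] 1614 [ 0.267 -0.601  0.166] [ 0.442 -0.316  0.176] [ 0.381 -0.438  0.171]
[286. 236.] 758 [ 0.465 -0.205  0.032] [0.844 0.092 0.244] [0.475 0.054 0.21 ]
[360. 239.] 434 [ 0.483 -0.241  0.002] [ 0.576 -0.15   0.125] [ 0.558 -0.203  0.077]
[228. 251.] 300 [0.542 0.117 0.037] [0.672 0.158 0.242] [0.552 0.144 0.146]
[386. 254.] 151 [ 0.471 -0.259  0.003] [ 0.497 -0.227  0.094] [ 0.481 -0.236  0.04 ]
[360. 273.] 85 [ 0.477 -0.178  0.001] [ 0.498 -0.149  0.035] [ 0.49  -0.162  0.008]
[280. 277.] 142 [0.455 0.048 0.048] [0.546 0.094 0.14 ] [0.465 0.073 0.126]
[151. 323.] 137 [0.58  0.318 0.008] [0.6   0.339 0.053] [0.588 0.329 0.03 ]
Y [285.8 282.3] [282 280   9   5  22] [0.554 0.009 0.018]
K [262.2 212.4] [254 203  18  22 309] [0.546 0.061 0.246] [0.533 0.038 0.209] [0.575 0.076 0.253]
top
[248. 215.] 57 [0.548 0.133 0.124] [0.59  0.156 0.244] [0.565 0.137 0.239]
[200. 213.] 40 [0.588 0.315 0.025] [0.604 0.333 0.055] [0.595 0.322 0.045]
[308. 226.] 131 [ 0.524 -0.04   0.12 ] [ 0.568 -0.007  0.245] [ 0.54  -0.026  0.155]
[373. 221.] 148 [ 0.552 -0.246 -0.002] [ 0.591 -0.199  0.129] [ 0.567 -0.222  0.026]
[256. 222.] 33 [0.55  0.125 0.119] [0.571 0.138 0.131] [0.559 0.131 0.126]
[354. 246.] 74 [ 0.481 -0.18  -0.003] [ 0.51  -0.149  0.097] [ 0.492 -0.163  0.039]
[379. 247.] 76 [ 0.475 -0.26  -0.001] [ 0.504 -0.224  0.094] [ 0.49  -0.241  0.008]
[276. 247.] 77 [0.471 0.045 0.119] [0.493 0.087 0.244] [0.479 0.063 0.238]
[280. 253.] 28 [0.461 0.047 0.121] [0.471 0.072 0.175] [0.467 0.06  0.126]
[461. 292.] 4923 [ 0.232 -0.602  0.142] [ 0.44  -0.316  0.178] [ 0.358 -0.444  0.17 ]
Y [298.7 226.2] [296 225   7   3  18] [0.557 0.011 0.016]
K [277.8 217.1] [271 211  14  14 147] [0.559 0.055 0.25 ] [0.54  0.039 0.239] [0.575 0.074 0.257]
```

View pics/crop1.png

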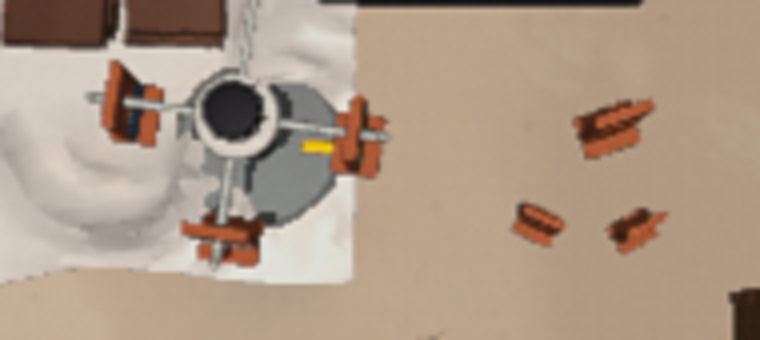

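View pics/crop2.png

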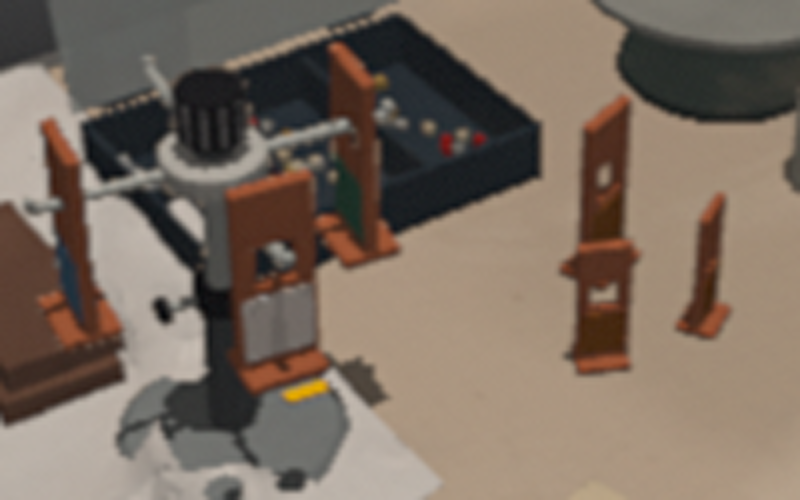

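The loose tile is the largest of the three, at top (373,221), near (0.567,-0.222) with its top at about 0.12. The other two, at (355,245) and (379,247), are about 0.095 tall and are decoys. The carousel axis is near (0.558,0.056), and h is about 0.20 from the knob and tile tops. The empty hook points away from the robot (top 282,185), and the mark points to -y. Next I'll move above the carousel and look with the wrist camera.

>>> move_arm(rows=[[0,0,-0.04,0,0.088],[0,0,-0.04,0,0.088],[0.027,-0.024,0,0,0.088],[0.027,-0.024,0,0,0.088],[0.027,-0.024,0,0,0.088],[0.027,-0.024,0,0,0.088],[0.027,-0.024,0,0,0.088],[0.027,-0.024,0,0,0.088],[0.027,-0.024,0,0,0.088],[0.027,-0.024,0,0,0.088]])

```text
clock: 0.93
tool_pos: [0.3546, -0.3278, 0.4845]
eef_rot: [0.984, 0.178, -0.0, -0.0]
contact_force: [0.6, -0.3, 0.6]
opening: 0.993
finger_force: 0.0
```

>>> move_arm(rows=[[0.027,-0.024,0,0,0.088],[0.027,-0.024,0,0,0.088],[0.027,-0.024,0,0,0.088],[0.027,-0.024,0,0,0.088],[0.027,-0.024,0,0,0.088],[0.027,-0.024,0,0,0.088],[0.027,-0.024,0,0,0.088],[0.027,-0.024,0,0,0.088],[0,0,0,0,0.088],[0,0,0,0,0.088]])

```text
clock: 1.77
tool_pos: [0.4897, -0.0717, 0.4844]
eef_rot: [0.983, 0.181, -0.0, -0.0]
contact_force: [-0.1, -1.5, -0.1]
opening: 1.002
finger_force: 0.0
```

Run:
```python
from h import *
import pickle
s=snap('wrist'); save(s,'w1.png'); pickle.dump(s,open('w1.pkl','wb'))
st=r.get_state(); print(st['tool_pos'],st['q'],st['eef_rot']); print(s['eye'],R.from_matrix(s['M']).as_quat())
print(s['M'].round(3))
```

```text
[ 0.48899487 -0.07365953  0.48431657] [ 0.2426816   0.42196287 -0.27737908  1.83591724  0.14366523  0.90437261
 -1.31124025] [ 9.83813581e-01  1.79193788e-01 -6.44792309e-04  8.83535105e-05]
[ 0.57019552 -0.04150816  0.46432213] [-0.13541315  0.09381846 -0.5598286   0.81206731]
[[ 0.356  0.884  0.304]
 [-0.935  0.337  0.115]
 [-0.001 -0.325  0.946]]
```

View pics/w1.png

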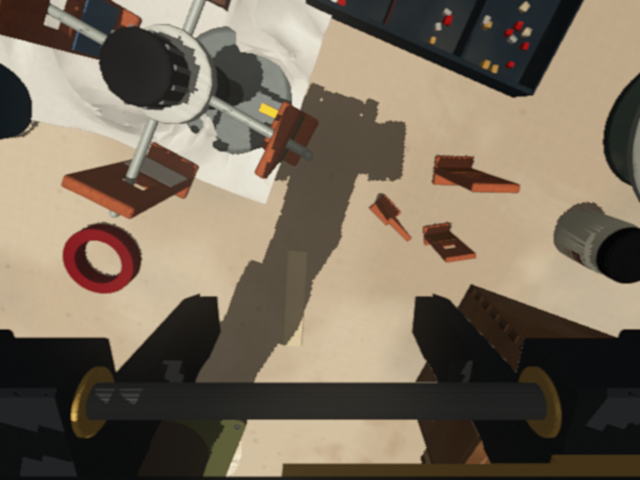

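The wrist picture shows the knob at (145,65), the mark at (268,110) partly shaded by a hanging tile, the big loose tile at (475,175) and the small ones at (390,215) and (447,243). Next I'll triangulate the axis, the mark and the hooks.

Run:
```python
from h import *
import pickle
S={n:pickle.load(open(n+'.pkl','rb')) for n in('scene','top','w1')}
for n,s in S.items():
    hsv=cv2.cvtColor(s['color'],cv2.COLOR_RGB2HSV); P=pts(s)
    y=cv2.inRange(hsv,(20,120,100),(34,255,255))>0
    y&=(abs(P[...,0]-.55)<.1)&(abs(P[...,1]-.02)<.1)&(P[...,2]<.05)
    v,u=np.nonzero(y); q=np.array([onz(s,a,b,.016)[:2] for a,b in zip(u,v)])
    m=q.mean(0); w,V=np.linalg.eigh(np.cov(q.T)); e=V[:,1]*np.sign(-V[1,1]); t=(q-m)@e
    print(n,'mark',len(q),m.round(4),'dir',e.round(3),'ang',np.degrees(np.arctan2(e[1],e[0])).round(1),'end',(m+e*t.max()).round(4),(m+e*t.min()).round(4),P[y][:,2].mean().round(4))
    k=(abs(P[...,0]-.558)<.06)&(abs(P[...,1]-.056)<.06)&(hsv[...,2]<90)&(P[...,2]>.244)&(P[...,2]<.262)
    q=P[k]; print('  knobtop n',k.sum(),'z',np.percentile(q[:,2],[10,50,90]).round(4),'mid',((q.min(0)+q.max(0))/2).round(4),'med',np.median(q,0).round(4))
    # grey disc
    d=(P[...,2]>.010)&(P[...,2]<.022)&(np.hypot(P[...,0]-.556,P[...,1]-.056)<.085)&(hsv[...,1]<60)&(hsv[...,2]<150)
    q=P[d]; print('  disc',d.sum(),q.min(0).round(4),q.max(0).round(4))
    # bars: empty hook +x
    b=(P[...,2]>.18)&(P[...,2]<.222)&(P[...,0]>.60)&(P[...,0]<.67)&(abs(P[...,1]-.05)<.04)
    q=P[b]
    if len(q)>5: print('  ehook',len(q),q.mean(0).round(4),'z',np.percentile(q[:,2],[10,50,90]).round(4), np.polyfit(q[:,0],q[:,1],1).round(4))
    tt=(P[...,2]>.225)&(P[...,2]<.25)&(hsv[...,0]<18)&(hsv[...,1]>120)&(np.hypot(P[...,0]-.556,P[...,1]-.056)<.12)
    c,l,st,ce=cv2.connectedComponentsWithStats(tt.astype(np.uint8))
    for i in range(1,c):
        if st[i,4]>8: q=P[l==i]; print('  tiletop',st[i,4],q.mean(0).round(4),np.percentile(q[:,2],95).round(4))
    lt=(P[...,2]>.1)&(P[...,2]<.135)&(np.hypot(P[...,0]-.567,P[...,1]+.222)<.06)
    if lt.sum()>5:
        q=P[lt]; c=cv2.minAreaRect((q[:,:2]*1000).astype(np.float32)); print('  loose top',lt.sum(),c, np.percentile(q[:,2],90).round(4))
```

```text
scene mark 33 [0.556 0.007] dir [-0.136 -0.991] ang -97.8 end [ 0.5543 -0.0052] [0.5578 0.0203] 0.0173
  knobtop n 192 z [0.2463 0.2505 0.2523] mid [0.5558 0.0573 0.2487] med [0.5529 0.059  0.2505]
  disc 987 [ 0.4906 -0.01    0.0102] [0.635  0.1232 0.0218]
  ehook 38 [0.6427 0.0447 0.2044] z [0.2017 0.2042 0.2067] [-0.1901  0.1668]
  tiletop 100 [ 0.5416 -0.0235  0.2359] 0.242
  tiletop 67 [0.5631 0.1413 0.2365] 0.241
  tiletop 176 [0.4727 0.0699 0.235 ] 0.2419
  loose top 118 ((567.5228881835938, -223.8272247314453), (10.870396614074707, 48.274658203125), 21.28173828125) 0.1231
top mark 25 [0.557  0.0102] dir [-0.063 -0.998] ang -93.6 end [ 5.563e-01 -1.000e-04] [0.5578 0.0226] 0.0154
  knobtop n 166 z [0.2466 0.2501 0.2532] mid [0.5589 0.0564 0.2506] med [0.5586 0.0551 0.2501]
  disc 526 [ 0.4935 -0.0029  0.01  ] [0.6197 0.1223 0.0218]
  ehook 60 [0.6326 0.047  0.2039] z [0.2005 0.2039 0.2073] [-0.1396  0.1354]
  tiletop 54 [0.5686 0.1379 0.2382] 0.2431
  tiletop 54 [ 0.5455 -0.0251  0.2391] 0.2437
  tiletop 53 [0.4765 0.0659 0.2397] 0.2434
  loose top 55 ((570.7437133789062, -222.5234832763672), (8.641341209411621, 45.48843002319336), 19.271678924560547) 0.125
w1 mark 164 [0.5561 0.0128] dir [-0.031 -1.   ] ang -91.8 end [0.5558 0.0027] [0.5565 0.0229] 0.0164
  knobtop n 4751 z [0.2488 0.2502 0.2512] mid [0.5591 0.0577 0.2486] med [0.5596 0.0562 0.2502]
  disc 5459 [ 0.4923 -0.0056  0.01  ] [0.6204 0.1101 0.0219]
  ehook 175 [0.6039 0.0503 0.2027] z [0.2011 0.2028 0.2041] [-0.3081  0.2364]
  tiletop 630 [0.5585 0.1372 0.2309] 0.2368
  tiletop 1155 [ 0.549  -0.025   0.2392] 0.2409
  tiletop 1629 [0.4785 0.0676 0.2363] 0.2405
  loose top 670 ((570.14306640625, -221.83953857421875), (9.303306579589844, 46.63288879394531), 19.71659278869629) 0.1226
```

Axis is near (0.5585,0.056), h about 0.200, hook at -8° and mark at -93°, so the rotor needs about 1.48 rad clockwise. The loose tile is at (0.570,-0.222) with its thickness direction at 19.7°. Now I'll go over the knob.

>>> move_arm(rows=[[0.022,-0.0194,0,0,0.088],[0.022,-0.0194,0,0,0.088],[0.022,-0.0194,0,0,0.088],[0.022,-0.0194,0,0,0.088],[0.0227,-0.0193,0,0,0.088],[0,0,0,-0.12,0.088],[0,0,0,-0.12,0.088],[0,0,0,-0.12,0.088],[0,0,0,-0.12,0.088],[0,0,0,-0.12,0.088]])

```text
clock: 2.65
tool_pos: [0.5585, 0.0532, 0.4843]
eef_rot: [0.887, 0.462, -0.001, 0.001]
contact_force: [-0.9, 0.2, -0.4]
opening: 0.999
finger_force: 0.0
```

Run:
```python
from h import *
st=r.get_state(); print(st['tool_pos'],st['q'],st['eef_rot'])
```

```text
[0.55853661 0.05318383 0.48434014] [ 0.08975973  0.53566579 -0.44107452  1.64653375  0.26042392  1.01946181
 -1.04446227] [ 8.86705052e-01  4.62334301e-01 -8.98460988e-04  5.80506900e-04]
```

>>> move_arm(rows=[[0,0,0,-0.125,0.088],[0,0,0,-0.125,0.088],[0,0,0,-0.125,0.088],[0,0,0,-0.125,0.088],[0,0,0,-0.125,0.088],[0,0,0,-0.125,0.088],[0,0,0,-0.125,0.088],[0,0,0,0,0.088],[0,0,0,0,0.088]])

```text
clock: 3.4
tool_pos: [0.5587, 0.0536, 0.4843]
eef_rot: [0.611, 0.792, -0.001, -0.0]
contact_force: [1.1, 0.7, -0.2]
opening: 1.0
finger_force: 0.0
```

```bash
cat >> h.py <<'E'
def tool(): 
    st=r.get_state(); M=R.from_quat(st['eef_rot']).as_matrix(); return st,M,np.degrees(np.arctan2(M[1,1],M[0,1]))
def goto(p):
    st,M,a=tool(); print('clock',st['clock'],'pos',st['tool_pos'].round(4),'tool y ang',a.round(2),'q7',st['q'][6].round(3),'F',st['contact_force'].round(1)); print('tool shift',(M.T@(np.array(p)-st['tool_pos'])).round(4))
E
python3 -c "
from h import *
goto([.5585,.0563,.384])"
```

```text
clock 3.4 pos [0.5587 0.0536 0.4843] tool y ang 14.71 q7 -0.319 F [ 1.1  0.7 -0.2]
tool shift [0.0027 0.0006 0.1003]
```

>>> move_arm(rows=[[0.0027,0.0006,0.025,0,0.088],[0,0,0.03,0,0.088],[0,0,0.025,0,0.088],[0,0,0.01,0,0.088],[0,0,0.01,0,0.088],[0,0,0,0,0.088]])

```text
clock: 3.9
tool_pos: [0.5584, 0.0579, 0.3835]
eef_rot: [0.609, 0.793, -0.001, -0.001]
contact_force: [0.1, 0.5, -0.4]
opening: 0.994
finger_force: 0.0
```

>>> move_arm(rows=[[0,0,0,0,0.05],[0,0,0,0,0.05],[0,0,0,0,0.05],[0,0,0,0,0.03],[0,0,0,0,0.03],[0,0,0,0,0.03],[0,0,0,0,0.03]], newtons=25)

```text
clock: 4.48
tool_pos: [0.5587, 0.0584, 0.3849]
eef_rot: [0.608, 0.794, 0.0, 0.0]
contact_force: [-0.2, -0.1, 0.2]
opening: 0.491
finger_force: 0.0
```

>>> move_arm(rows=[[0,0,0,0,0.03],[0,0,0,0,0.03],[0,0,0,0,0.03],[0,0,0,0,0.03]], newtons=25)

```text
clock: 4.82
tool_pos: [0.5579, 0.0583, 0.3847]
eef_rot: [0.608, 0.794, -0.001, -0.0]
contact_force: [-5.3, -1.1, 5.7]
opening: 0.448
finger_force: 25.0
```

>>> move_arm(rows=[[0,0,0,0.1,0.03],[0,0,0,0.12,0.03],[0,0,0,0.12,0.03],[0,0,0,0.12,0.03],[0,0,0,0.12,0.03],[0,0,0,0.12,0.03],[0,0,0,0.12,0.03],[0,0,0,0.12,0.03],[0,0,0,0.12,0.03],[0,0,0,0.12,0.03]])

```text
clock: 5.65
tool_pos: [0.558, 0.0582, 0.3847]
eef_rot: [0.948, 0.319, -0.001, 0.0]
contact_force: [-4.3, -1.1, 3.9]
opening: 0.447
finger_force: 25.0
```

>>> move_arm(rows=[[0,0,0,0.12,0.03],[0,0,0,0.12,0.03],[0,0,0,0.06,0.03],[0,0,0,0,0.03],[0,0,0,0,0.03]])

```text
clock: 6.07
tool_pos: [0.5581, 0.0581, 0.3847]
eef_rot: [0.984, 0.177, -0.001, 0.0]
contact_force: [-4.6, -2.2, 5.6]
opening: 0.446
finger_force: 25.0
```

```bash
cat > look.py <<'E'
from h import *
import pickle,sys
A=np.array([.5585,.0563])
def look(n,f):
    s=snap(n); save(s,f+'.png'); pickle.dump(s,open(f+'.pkl','wb'))
    hsv=cv2.cvtColor(s['color'],cv2.COLOR_RGB2HSV); P=pts(s)
    y=cv2.inRange(hsv,(20,120,100),(34,255,255))>0
    y&=(abs(P[...,0]-.55)<.1)&(abs(P[...,1]-.02)<.1)&(P[...,2]<.05)
    if y.sum()>5:
        v,u=np.nonzero(y); q=np.array([onz(s,a,b,.016)[:2] for a,b in zip(u,v)])-A; c=q.mean(0); i=np.hypot(*q.T).argmax()
        print(n,'mark',len(q),(c+A).round(4),np.degrees(np.arctan2(c[1],c[0])).round(1),'end',(q[i]+A).round(4),np.hypot(*q[i]).round(4))
    d=P[...,:2]-A; rr=np.hypot(d[...,0],d[...,1]); a=np.degrees(np.arctan2(d[...,1],d[...,0]))
    b=(rr>.05)&(rr<.112)&(abs(a+93)<25)&(P[...,2]>.185)&(P[...,2]<.216)&(hsv[...,1]<90)
    q=P[b]
    if len(q)>8:
        dd=q[:,:2]-A; an=np.degrees(np.arctan2(dd[:,1],dd[:,0])); print(n,'hook',len(q),'ang med',np.median(an).round(2),'r',np.hypot(*dd.T).min().round(3),np.hypot(*dd.T).max().round(3),'z',np.percentile(q[:,2],[5,50,95]).round(4))
        w=np.hypot(*dd.T); 
        for lo in (.05,.07,.09): 
            k=(w>lo)&(w<lo+.02); 
            if k.sum()>3: print('   r',lo,q[k].mean(0).round(4),np.median(an[k]).round(1))
for n in sys.argv[2:]: look(n,sys.argv[1]+n)
goto([.5585,.0563,.384])
E
python3 look.py a scene top wrist
```

```text
scene mark 24 [0.5546 0.0074] -94.6 end [ 0.5498 -0.0031] 0.06
scene hook 79 ang med -94.81 r 0.05 0.106 z [0.1986 0.2031 0.2072]
   r 0.05 [ 0.5528 -0.0033  0.2023] -95.6
   r 0.07 [ 0.5521 -0.0234  0.2022] -94.5
   r 0.09 [ 0.5509 -0.0423  0.2042] -94.5
top mark 22 [0.5572 0.0082] -91.6 end [ 0.5544 -0.0062] 0.0626
top hook 47 ang med -92.46 r 0.05 0.103 z [0.1973 0.2041 0.2096]
   r 0.05 [ 0.5558 -0.0044  0.2029] -92.4
   r 0.07 [ 0.5549 -0.023   0.2027] -92.5
   r 0.09 [ 0.554  -0.0412  0.2067] -92.6
wrist mark 171 [0.5558 0.003 ] -92.9 end [ 0.5549 -0.0067] 0.0631
wrist hook 221 ang med -90.19 r 0.05 0.069 z [0.1995 0.2023 0.204 ]
   r 0.05 [ 0.5577 -0.001   0.2021] -90.2
clock 6.2167 pos [0.5581 0.058  0.3847] tool y ang -69.63 q7 -1.565 F [-4.7 -1.8  5.7]
tool shift [-0.0002  0.0018  0.0007]
```

Hook and mark agree to about 1°. I'll release the knob and rise.

>>> move_arm(rows=[[0,0,0,0,0.06],[0,0,0,0,0.07],[0,0,0,0,0.08],[0,0,0,0,0.08],[0,0,-0.01,0,0.08],[0,0,-0.03,0,0.08],[0,0,-0.03,0,0.08],[0,0,-0.03,0,0.08],[0,0,0,0,0.08]])

```text
clock: 6.97
tool_pos: [0.5602, 0.059, 0.4913]
eef_rot: [0.984, 0.176, 0.006, -0.0]
contact_force: [0.1, 0.8, -0.2]
opening: 0.907
finger_force: 0.0
```

```bash
python3 look.py b scene top; python3 -c "
from h import *
goto([.570,-.150,.484])"
```

```text
scene mark 26 [0.5546 0.0077] -94.6 end [ 0.5498 -0.0031] 0.06
scene hook 77 ang med -94.98 r 0.052 0.107 z [0.1986 0.203  0.2084]
   r 0.05 [ 0.5527 -0.004   0.2023] -95.9
   r 0.07 [ 0.5523 -0.0239  0.2022] -94.1
   r 0.09 [ 0.5502 -0.0422  0.2048] -95.0
top mark 23 [0.5571 0.008 ] -91.7 end [ 0.5544 -0.0062] 0.0626
top hook 50 ang med -92.4 r 0.05 0.103 z [0.1989 0.2039 0.2088]
   r 0.05 [ 0.5559 -0.0035  0.2026] -92.6
   r 0.07 [ 0.5548 -0.0236  0.2043] -92.2
   r 0.09 [ 0.5541 -0.0412  0.2059] -92.6
clock 7.0667 pos [0.5589 0.0585 0.4865] tool y ang -69.72 q7 -1.528 F [-0.5  0.7 -0.3]
tool shift [-0.0015  0.0019  0.1025]
clock 7.0667 pos [0.5589 0.0585 0.4865] tool y ang -69.72 q7 -1.528 F [-0.5  0.7 -0.3]
tool shift [-0.0619  0.1995  0.0024]
```

>>> move_arm(rows=[[-0.0109,0.0334,0,0,0.05],[-0.0109,0.0334,0,0,0.05],[-0.0109,0.0334,0,0,0.05],[-0.0109,0.0334,0,0,0.05],[-0.0109,0.0334,0,0,0.05],[-0.0109,0.0334,0,0,0.05],[-0.0109,0.0334,0,0,0.05],[-0.0109,0.0334,0,0,0.05]])

```text
clock: 7.73
tool_pos: [0.5689, -0.2241, 0.4834]
eef_rot: [0.984, 0.176, -0.001, -0.001]
contact_force: [1.3, -0.5, 0.3]
opening: 0.567
finger_force: 0.0
```

>>> move_arm(rows=[[0,0,0,-0.12,0.05],[0,0,0,-0.12,0.05],[0,0,0,-0.12,0.05],[0,0,0,-0.12,0.05],[0,0,0,-0.12,0.05],[0,0,0,-0.12,0.05],[0,0,0,-0.12,0.05],[0,0,0,-0.12,0.05],[0,0,0,-0.12,0.05],[0,0,0,-0.12,0.05]])

```text
clock: 8.57
tool_pos: [0.5691, -0.2224, 0.4834]
eef_rot: [0.711, 0.703, -0.001, -0.001]
contact_force: [0.7, 0.2, 0.2]
opening: 0.568
finger_force: 0.0
```

>>> move_arm(rows=[[0,0,0.03,-0.12,0.05],[0,0,0.03,-0.12,0.05],[0,0,0.03,-0.12,0.05],[0,0,0,0,0.05],[0,0,0,0,0.05]])

```text
clock: 8.98
tool_pos: [0.5687, -0.2226, 0.3929]
eef_rot: [0.577, 0.817, -0.001, -0.002]
contact_force: [0.1, -0.6, 0.2]
opening: 0.569
finger_force: 0.0
```

Run:
```python
from h import *
s=snap('wrist'); save(s,'w2.png'); P=pts(s); t=snap('top')
for n,s in(('w',s),('t',t)):
    P=pts(s); hsv=cv2.cvtColor(s['color'],cv2.COLOR_RGB2HSV)
    lt=(P[...,2]>.105)&(P[...,2]<.13)&(np.hypot(P[...,0]-.57,P[...,1]+.222)<.04)&(hsv[...,0]<18)&(hsv[...,1]>100)
    q=P[lt]
    if len(q)>10: print(n,len(q),cv2.minAreaRect((q[:,:2]*1000).astype(np.float32)),np.percentile(q[:,2],[50,95]))
goto([.570,-.222,.265])
```

```text
w 751 ((569.9415283203125, -221.62767028808594), (8.764470100402832, 44.99932861328125), 19.711132049560547) [0.12172167 0.1229345 ]
t 31 ((567.5364990234375, -212.52935791015625), (9.276939392089844, 24.953964233398438), 18.54021453857422) [0.12201228 0.12667997]
clock 9.0833 pos [ 0.57   -0.2223  0.396 ] tool y ang 19.5 q7 0.209 F [0.2 0.3 1. ]
tool shift [ 0.0004 -0.0002  0.131 ]
```

View pics/w2.png

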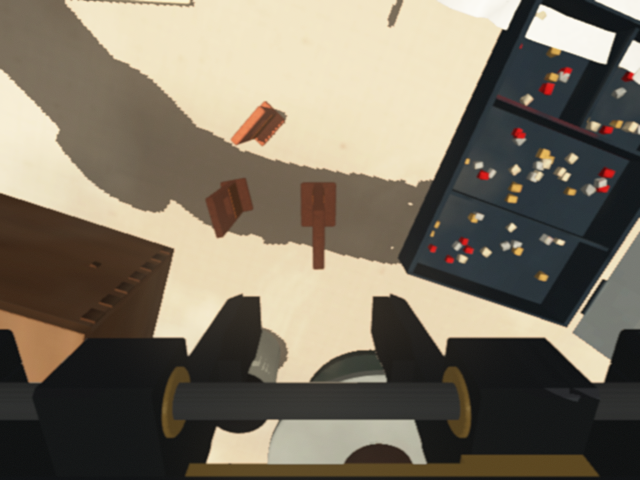

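The tile top at (318,225) is centred between the fingers and square to them. I'll descend and pinch.

>>> move_arm(rows=[[0,0,0.03,0,0.05],[0,0,0.03,0,0.05],[0,0,0.03,0,0.05],[0,0,0.025,0,0.05],[0,0,0.01,0,0.05],[0,0,0.006,0,0.05],[0,0,0,0,0.05]], newtons=20)

```text
clock: 9.67
tool_pos: [0.57, -0.2224, 0.2644]
eef_rot: [0.576, 0.817, 0.0, 0.001]
contact_force: [-0.0, 0.6, 1.0]
opening: 0.567
finger_force: 0.0
```

>>> move_arm(rows=[[0,0,0,0,0.03],[0,0,0,0,0.03],[0,0,0,0,0.002],[0,0,0,0,0.002],[0,0,0,0,0.002],[0,0,0,0,0.002],[0,0,0,0,0.002],[0,0,0,0,0.002],[0,0,0,0,0.002],[0,0,0,0,0.002]], newtons=20)

```text
clock: 10.5
tool_pos: [0.5695, -0.2225, 0.264]
eef_rot: [0.576, 0.817, -0.0, 0.0]
contact_force: [-0.5, -0.6, 3.8]
opening: 0.103
finger_force: 20.0
```

>>> move_arm(rows=[[0,0,-0.01,0,0.002],[0,0,-0.02,0,0.002],[0,0,-0.025,0,0.002],[0,0,-0.025,0,0.002],[0,0,-0.025,0,0.002],[0,0,-0.0245,0,0.002],[0,0,0,0,0.002]])

```text
clock: 11.08
tool_pos: [0.5708, -0.2222, 0.3985]
eef_rot: [0.576, 0.817, 0.002, 0.004]
contact_force: [0.8, 1.1, 0.1]
opening: 0.101
finger_force: 20.0
```

>>> move_arm(rows=[[0,0,0,-0.1178,0.002],[0,0,0,-0.1178,0.002],[0,0,0,-0.1178,0.002],[0,0,0,-0.1178,0.002],[0,0,0,-0.1178,0.002],[0,0,0,-0.1178,0.002],[0,0,0,-0.1178,0.002],[0,0,0,-0.1178,0.002],[0,0,0,-0.1178,0.002],[0,0,0,-0.1178,0.002]])

```text
clock: 11.92
tool_pos: [0.569, -0.2225, 0.3925]
eef_rot: [0.022, 1.0, 0.0, -0.001]
contact_force: [-0.7, 0.2, -1.2]
opening: 0.099
finger_force: 20.0
```

```bash
python3 -c "
from h import *
goto([.5505,-.0937,.3935])"; python3 look.py c top scene
```

```text
clock 11.9167 pos [ 0.569  -0.2225  0.3925] tool y ang 87.49 q7 1.197 F [-0.7  0.2 -1.2]
tool shift [ 0.0241  0.1279 -0.001 ]
top mark 33 [0.5567 0.0066] -92.0 end [ 0.5512 -0.0062] 0.0629
top hook 50 ang med -92.65 r 0.05 0.103 z [0.2005 0.2044 0.2086]
   r 0.05 [ 0.5557 -0.0036  0.2038] -92.8
   r 0.07 [ 0.5548 -0.0236  0.2041] -92.3
   r 0.09 [ 0.5541 -0.0412  0.2059] -92.6
scene mark 32 [0.5559 0.0069] -93.0 end [ 0.553 -0.005] 0.0616
scene hook 79 ang med -95.22 r 0.05 0.108 z [0.1986 0.2032 0.2081]
   r 0.05 [ 0.5525 -0.0024  0.203 ] -96.3
   r 0.07 [ 0.5518 -0.024   0.2024] -95.2
   r 0.09 [ 0.5509 -0.043   0.2045] -94.9
clock 12.0167 pos [ 0.569  -0.2227  0.3923] tool y ang 87.17 q7 1.192 F [ 0.6  0.6 -1. ]
tool shift [0.0242 0.2781 0.0086]
```

>>> move_arm(rows=[[0.006,0.02,0,0,0.002],[0.006,0.03,0,0,0.002],[0.006,0.03,0,0,0.002],[0.0055,0.03,0,0,0.002],[0,0.0185,0,0,0.002],[0,0,0,0,0.002],[0,0,0,0,0.002]])

```text
clock: 12.6
tool_pos: [0.5523, -0.0918, 0.3933]
eef_rot: [0.025, 1.0, -0.0, -0.0]
contact_force: [0.3, -0.4, -1.2]
opening: 0.099
finger_force: 20.0
```

Run:
```python
from h import *
goto([.5541,-.0266,.3935])
s=snap('scene'); w=snap('wrist')
a=cv2.resize(s['color'][170:310,220:400],None,fx=4,fy=4,interpolation=cv2.INTER_CUBIC)
print(proj(s,[.5508,-.0935,.1905]),proj(s,[.5541,-.027,.2]))
cv2.imwrite('pics/c3.png',a[...,::-1]); save(w,'w3.png')
for n,s in(('s',s),('w',w)):
    P=pts(s); hsv=cv2.cvtColor(s['color'],cv2.COLOR_RGB2HSV)
    m=(P[...,2]>.05)&(P[...,2]<.245)&(np.hypot(P[...,0]-.551,P[...,1]+.0935)<.035)&(hsv[...,0]<18)&(hsv[...,1]>120)
    q=P[m]; print(n,len(q),q.min(0).round(4),q.max(0).round(4))
```

```text
clock 12.6 pos [ 0.5523 -0.0918  0.3933] tool y ang 87.16 q7 0.932 F [ 0.3 -0.4 -1.2]
tool shift [ 0.0014  0.0652 -0.0003]
(np.float64(322.0551587662196), np.float64(209.21470155585376)) (np.float64(296.5059806412766), np.float64(214.19713317643286))
s 515 [ 0.5243 -0.1106  0.1293] [ 0.5757 -0.0747  0.2448]
w 3429 [ 0.529  -0.1123  0.1318] [ 0.5753 -0.0752  0.245 ]
```

View pics/c3.png

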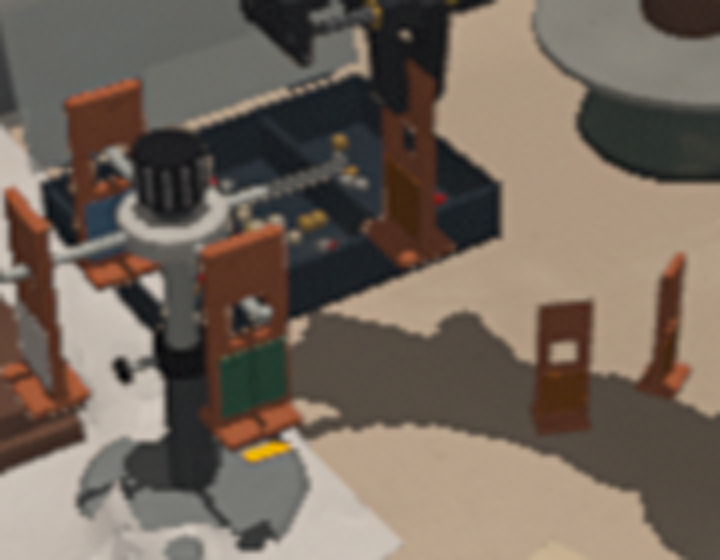

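The crop shows the tile upright and square in front of the hook tip (345,160), with its window level with the hook. I'll move it in along the hook.

>>> move_arm(rows=[[0.0004,0.007,0,0,0.002],[0.0004,0.008,0,0,0.002],[0.0003,0.008,0,0,0.002],[0.0003,0.008,0,0,0.002]])

```text
clock: 13.03
tool_pos: [0.5524, -0.0611, 0.3932]
eef_rot: [0.025, 1.0, 0.0, 0.0]
contact_force: [-1.0, -0.2, -1.5]
opening: 0.1
finger_force: 20.0
```

>>> move_arm(rows=[[0,0.008,0,0,0.002],[0,0.008,0,0,0.002],[0,0.008,0,0,0.002],[0,0.0075,0,0,0.002],[0,0.003,0,0,0.002],[0,0,0,0,0.002],[0,0,0,0,0.002]])

```text
clock: 13.62
tool_pos: [0.5542, -0.0275, 0.3932]
eef_rot: [0.025, 1.0, -0.0, -0.0]
contact_force: [-1.2, 0.1, -0.7]
opening: 0.1
finger_force: 20.0
```

```bash
python3 look.py d top scene
python3 - <<'E'
from h import *
goto([.5541,-.0266,.3815])
s=snap('scene')
a=cv2.resize(s['color'][170:310,220:400],None,fx=4,fy=4,interpolation=cv2.INTER_CUBIC)
cv2.imwrite('pics/c4.png',a[...,::-1])
E
```

```text
scene mark 34 [0.5565 0.0081] -92.4 end [ 0.553 -0.005] 0.0616
scene hook 63 ang med -95.05 r 0.052 0.106 z [0.1975 0.2035 0.2098]
   r 0.05 [ 0.5526 -0.0039  0.2025] -95.3
   r 0.07 [ 0.5535 -0.0235  0.2015] -94.6
   r 0.09 [ 0.5444 -0.0426  0.2087] -95.0
clock 13.7167 pos [ 0.5542 -0.028   0.3931] tool y ang 87.1 q7 0.817 F [-0.4  0.2 -0.7]
tool shift [-0.      0.0844  0.009 ]
clock 13.7167 pos [ 0.5542 -0.028   0.3931] tool y ang 87.1 q7 0.817 F [-0.4  0.2 -0.7]
tool shift [0.0002 0.0014 0.0116]
```

View pics/c4.png

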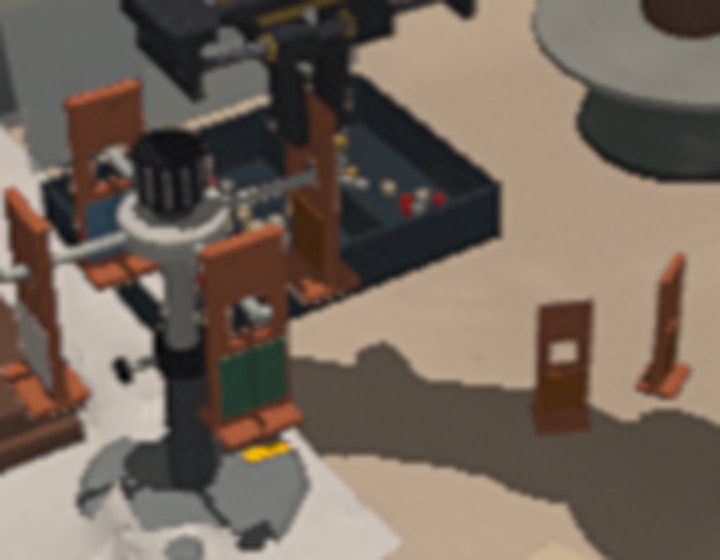

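The hook bar now runs through the window (crop 300,180). I'll lower gently and watch the force.

>>> move_arm(rows=[[0,0,0.002,0,0.002],[0,0,0.002,0,0.002],[0,0,0.002,0,0.002],[0,0,0.002,0,0.002],[0,0,0,0,0.002],[0,0,0,0,0.002]])

```text
clock: 14.27
tool_pos: [0.5542, -0.0275, 0.385]
eef_rot: [0.025, 1.0, -0.0, -0.0]
contact_force: [0.5, 0.1, -1.6]
opening: 0.102
finger_force: 20.0
```

>>> move_arm(rows=[[0,0,0.001,0,0.002],[0,0,0.001,0,0.002],[0,0,0,0,0.002],[0,0,0,0,0.002],[0,0,0,0,0.002],[0,0,0,0,0.002]])

```text
clock: 14.77
tool_pos: [0.5542, -0.0274, 0.3833]
eef_rot: [0.025, 1.0, -0.0, 0.0]
contact_force: [-0.4, -0.2, -0.8]
opening: 0.099
finger_force: 20.0
```

>>> move_arm(rows=[[0,0,0.001,0,0.002],[0,0,0.001,0,0.002],[0,0,0,0,0.002],[0,0,0,0,0.002],[0,0,0,0,0.002],[0,0,0,0,0.002]])

```text
clock: 15.27
tool_pos: [0.5543, -0.0274, 0.3813]
eef_rot: [0.025, 1.0, 0.0, 0.0]
contact_force: [-0.2, 0.2, -0.2]
opening: 0.1
finger_force: 20.0
```

>>> move_arm(rows=[[0,0,0.001,0,0.002],[0,0,0,0,0.002],[0,0,0,0,0.002],[0,0,0,0,0.002]])

```text
clock: 15.6
tool_pos: [0.5543, -0.0274, 0.3804]
eef_rot: [0.025, 1.0, 0.0, 0.0]
contact_force: [-0.3, -0.2, 2.2]
opening: 0.098
finger_force: 20.0
```

>>> move_arm(rows=[[0,0,0.001,0,0.002],[0,0,0,0,0.002],[0,0,0,0,0.002],[0,0,0,0,0.002]])

```text
clock: 15.93
tool_pos: [0.5543, -0.0274, 0.3794]
eef_rot: [0.025, 1.0, 0.0, 0.0]
contact_force: [-1.0, 0.9, 3.0]
opening: 0.103
finger_force: 20.0
```

Run:
```python
from h import *
F=[]
for i in range(12): s=snap('scene'); F.append(r.get_state()['contact_force'])
print(np.mean(F,0).round(2),np.std(F,0).round(2)); goto([.5541,-.0266,.38])
```

```text
[ 0.34 -0.09  3.33] [0.5  0.35 0.45]
clock 16.5333 pos [ 0.5543 -0.0274  0.3793] tool y ang 87.15 q7 0.799 F [0.3 0.2 3.4]
tool shift [ 0.0002  0.0008 -0.0007]
```

Contact came at about 0.3825, and the hook now carries about 4.5 N, more than the tile weighs. I'll back off so it bears just the weight.

>>> move_arm(rows=[[0,0,-0.001,0,0.002],[0,0,-0.0008,0,0.002],[0,0,0,0,0.002],[0,0,0,0,0.002],[0,0,0,0,0.002]], newtons=10)

```text
clock: 16.95
tool_pos: [0.5542, -0.0274, 0.3809]
eef_rot: [0.025, 1.0, 0.0, 0.0]
contact_force: [1.9, 0.8, 1.9]
opening: 0.101
finger_force: 10.0
```

```bash
python3 - <<'E'
from h import *
F=[]
for i in range(10): s=snap('scene'); F.append(r.get_state()['contact_force'])
print(np.mean(F,0).round(2),np.std(F,0).round(2)); goto([.5541,-.0266,.38])
E
python3 look.py e top
```

```text
[1.18 0.3  1.03] [0.43 0.51 0.43]
clock 17.45 pos [ 0.5542 -0.0274  0.381 ] tool y ang 87.15 q7 0.801 F [ 0.6 -0.5  0.3]
tool shift [0.0001 0.0008 0.001 ]
clock 17.5 pos [ 0.5542 -0.0274  0.381 ] tool y ang 87.15 q7 0.801 F [ 1.3 -0.1  0.4]
tool shift [-0.0001  0.0838 -0.003 ]
```

>>> move_arm(rows=[[0,0,0,0,0.008],[0,0,0,0,0.01],[0,0,0,0,0.012],[0,0,0,0,0.014],[0,0,0,0,0.017],[0,0,0,0,0.02],[0,0,0,0,0.024],[0,0,0,0,0.028],[0,0,0,0,0.03],[0,0,0,0,0.03]], newtons=3)

```text
clock: 18.33
tool_pos: [0.5542, -0.0275, 0.381]
eef_rot: [0.025, 1.0, -0.0, -0.0]
contact_force: [-0.7, -0.8, -0.6]
opening: 0.334
finger_force: 0.0
```

Run:
```python
from h import *
F=[]
for i in range(8): s=snap('scene'); F.append(r.get_state()['contact_force'])
print(np.mean(F,0).round(2)); print(r.get_state()['opening'])
P=pts(s); hsv=cv2.cvtColor(s['color'],cv2.COLOR_RGB2HSV)
m=(P[...,2]>.1)&(P[...,2]<.245)&(np.hypot(P[...,0]-.554,P[...,1]+.027)<.035)&(hsv[...,0]<18)&(hsv[...,1]>120)
q=P[m]; print(len(q),q.min(0).round(4),q.max(0).round(4))
for lo in(.12,.15,.18,.21):
    k=(q[:,2]>lo)&(q[:,2]<lo+.02)
    if k.sum()>3: print(lo,q[k].mean(0).round(4))
a=cv2.resize(s['color'][170:310,220:400],None,fx=4,fy=4,interpolation=cv2.INTER_CUBIC)
cv2.imwrite('pics/c5.png',a[...,::-1])
```

```text
[-0.05 -0.06  0.13]
0.33975574320992297
545 [ 0.5255 -0.0449  0.1198] [ 0.5741 -0.0103  0.245 ]
0.12 [ 0.5442 -0.0239  0.1287]
0.15 [ 0.5463 -0.0251  0.1601]
0.18 [ 0.542  -0.0266  0.1891]
0.21 [ 0.5454 -0.0247  0.2211]
```

View pics/c5.png

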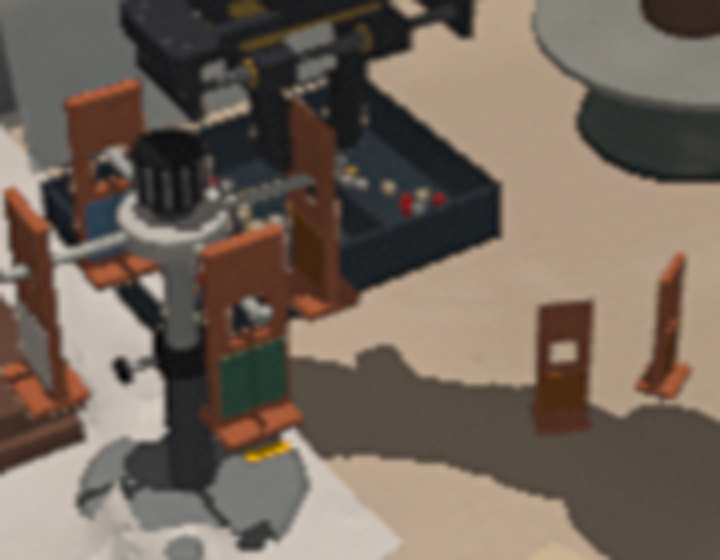

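The tile hangs upright on the bar (crop 315,200) with the fingers clear on both sides. I'll rise straight up and check.

>>> move_arm(rows=[[0,0,-0.005,0,0.03],[0,0,-0.01,0,0.03],[0,0,-0.02,0,0.03],[0,0,-0.03,0,0.03],[0,0,-0.03,0,0.03],[0,0,-0.03,0,0.03],[0,0,-0.02,0,0.03],[0,0,0,0,0.03],[0,0,0,0,0.03],[0,0,0,0,0.03]])

```text
clock: 19.57
tool_pos: [0.5538, -0.0276, 0.5256]
eef_rot: [0.025, 1.0, -0.0, -0.0]
contact_force: [0.4, 0.3, -0.1]
opening: 0.34
finger_force: 0.0
```

>>> move_arm(rows=[[0,-0.03,0,0,0.03],[0,-0.03,0,0,0.03],[0,-0.03,0,0,0.03],[0,-0.03,0,0,0.03],[0,0,0,0,0.03],[0,0,0,0,0.03],[0,0,0,0,0.03],[0,0,0,0,0.03],[0,0,0,0,0.03],[0,0,0,0,0.03]])

```text
clock: 20.4
tool_pos: [0.5483, -0.146, 0.5261]
eef_rot: [0.024, 1.0, 0.0, 0.0]
contact_force: [0.4, 0.4, -0.5]
opening: 0.343
finger_force: 0.0
```

```bash
python3 look.py f top scene
python3 - <<'E'
from h import *
import pickle
for n in('top','scene'):
    s=pickle.load(open('f'+n+'.pkl','rb')); P=pts(s); hsv=cv2.cvtColor(s['color'],cv2.COLOR_RGB2HSV)
    m=(P[...,2]>.225)&(P[...,2]<.25)&(np.hypot(P[...,0]-.554,P[...,1]+.027)<.04)&(hsv[...,0]<18)&(hsv[...,1]>120)
    q=P[m]; c=q.mean(0)[:2]; print(n,len(q),cv2.minAreaRect((q[:,:2]*1000).astype(np.float32)),q[:,2].max().round(4),'tile ang',np.degrees(np.arctan2(c[1]-.0563,c[0]-.5585)).round(1))
a=cv2.resize(pickle.load(open('ftop.pkl','rb'))['color'][180:280,220:400],None,fx=4,fy=4,interpolation=cv2.INTER_CUBIC)
cv2.imwrite('pics/c6.png',a[...,::-1])
E
```

```text
top mark 29 [0.5568 0.0084] -92.0 end [ 0.5512 -0.003 ] 0.0597
top hook 41 ang med -92.27 r 0.05 0.103 z [0.1985 0.2023 0.2062]
   r 0.05 [ 0.5561 -0.0039  0.2018] -92.4
   r 0.07 [ 0.5552 -0.0217  0.2026] -92.1
   r 0.09 [ 0.5544 -0.0412  0.2034] -92.5
scene mark 33 [0.556 0.007] -92.9 end [ 0.553 -0.005] 0.0616
scene hook 62 ang med -94.81 r 0.05 0.106 z [0.1982 0.2024 0.2082]
   r 0.05 [ 0.5532 -0.0039  0.2019] -94.9
   r 0.07 [ 0.555  -0.0221  0.2005] -94.1
   r 0.09 [ 0.5486 -0.0451  0.2063] -95.1
clock 20.5 pos [ 0.5483 -0.1465  0.5261] tool y ang 87.23 q7 1.178 F [-0.  -0.5 -0.3]
tool shift [-0.0004  0.2031  0.1421]
top 52 ((556.2471313476562, -26.860179901123047), (46.043304443359375, 8.31395149230957), 0.14607611298561096) 0.2444 tile ang -93.8
scene 115 ((552.4615478515625, -28.390705108642578), (10.47437572479248, 46.95329666137695), 87.11703491210938) 0.2438 tile ang -95.4
```

View pics/c6.png

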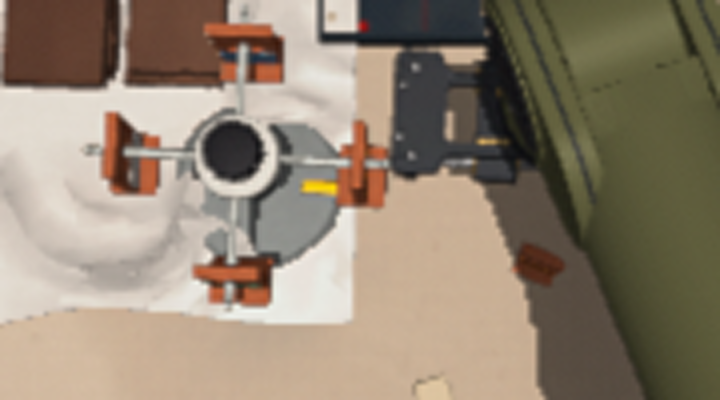

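The top crop shows the tile hung at (360,165) on the hook over the mark (320,187), with the gripper clear of it. Hook and mark agree within about 1–2°. Handing in.

```bash
python3 -c "
from plant import r
print(r.finish_job())"
```

```text
the job is handed in; nothing more can be done
None
```

I turned the carousel so its empty hook sits over the yellow mark (within about 1–2° by the cameras), hung the loose tile on it at about 84 mm from the axis, and handed the job in at about 20.5 s with the gripper clear; the hand-in returned no verdict.

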